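# Gang-clamp four pins by height

## Robot

A 7-joint arm with a two-finger parallel gripper is mounted at the origin on the work surface. World frame = base frame: x ahead of the robot, y to its left, z up, the work surface at z = 0. Lengths are in m, angles in rad, forces in N, time in s.
With the tool pointing down it reaches from about 0.35 to 0.9 m from the base axis. Payload 7.2 kg.
Tool frame: the origin (TCP) lies midway between the tips of the shut fingers; the grasp point (between the pads) lies 19 mm behind it (r.hold_point_z is the z of the grasp point in the tool frame, in m); z points along the fingers, x is the direction in which the jaws open and shut, and the axes are right-handed (so a half turn about z gives the same grasp; the last joint's range is limited). The gripper opens to 88 mm and grips with 3 to 60 N. Pads are 20 mm wide; open, the fingers measure 115 mm over their backs; the gripper's body (75 mm by 178 mm) begins 61 mm behind the grasp point.
Start: joints at [1.226, 0.411, -0.013, 1.596, 0.006, 1.134, -0.082], TCP at [0.171, -0.601, 0.223] pointing down, gripper open.
Joint ranges: [-2.95, 2.95], [-0.29, 1.99], [-1.47, 1.44], [0.14, 2.54], [-1.03, 4.17], [0.13, 1.85], [-2.86, 2.86]. Speed limits (rad/s): [2.39, 2.39, 3.01, 3.01, 3.14, 3.14, 3.14].

## Interface

Orientations are given as a unit quaternion [w, x, y, z].
In Python, from workcell import r gives the robot as it stands.
- The arm moves only by the shell command python3 -m handwheel 'ROWS' [FORCE]. ROWS is JSON, a list of rows, each a list of 3 entries, a list of its own where there are three numbers: the turn, a rotation vector about the tool's x, y, z in rad, then the shift along the tool's x, y, z in mm, then the closure, from -1 (fully open) to 1 (shut). A call has 1 to 5 rows; each row is the pose to reach, as a shift and turn from the pose commanded when the call began, along the tool's axes at that moment; what a row does not reach only later rows make up. A row lasts 1/10 s, in which the tool goes at most 50 mm and 8.59 degrees, less where a joint would pass 70% of its speed; a pose out of reach is approached as far as the arm can. A call with a gripper value outside its range is refused whole. The fingers move at their own pace and stop on an object; FORCE is the grip in N (left out, the last holds). Time passes only in rows, so rows that repeat a pose let the fingers close. It gives the time, the measured TCP pose, the force and the opening at its end, in the units of the state.
- r.read_state(): the state, without advancing time (a new reading comes with each control period).
- r.grab_frame(name): name is "side" or "top"; returns the picture (420x560x3 uint8, red, green, blue); there is no depth.
- r.calibration(name): a dict with "intrinsics" (3x3 intrinsics, pixels), "R" (3x3) and "t" (3): a world point X has camera coordinates R X + t. Camera axes: x right, y down, z forward; pixel columns grow to the right and rows downward; lengths in m; the calibration is good to about 2 mm. A picture is of the moment at which its call begins. calibration takes no time and is no camera call.
- r.job_done(): hands the job in, once; it reports no verdict.
Trained networks look in the newest picture that a camera, given by its name, has taken for a name from the list of things; names that differ only in an ending like _2 or _b are one class to them, and where a whole thing is asked for, a point or a joint stands for the part that bears it (a point fixed in the world has none). Each returns a list of dicts, best first, with "confidence" (0 to 1); they miss things now and then, are a little off and sometimes report something else, mostly with a low value. They report only what shows in the picture. A call takes as long as a camera call. They do not tell look-alikes from the thing itself.
- r.silhouettes(label, camera): "pixels" (420x560 bool, what is visible of it) and "centre" ([column, row] in pixels, amid what is visible of it).
The state is a dict: "time_s": time; "joint_positions": joint angles; "joint_velocities": joint speeds; "effort": joint torques, N m; "tool_pos": TCP position; "tcp_rot": TCP orientation; "wrist_force": force on the tool from outside, world axes, zero at the start; "ft_torque": the same for the moment, N m; "opening": finger opening in m.
Only numpy, scipy, OpenCV 4.12 (cv2) and the standard library are available. Lean on these libraries where they do the work, as an engineer would, in place of code of your own. Each camera call takes 0.05 s, during which the arm holds its last target.

## Task

Stand the four turned pins upright on the four ring marks between the open jaws of the vise, one on each, in order of height, with the shortest on the mark next to the round-headed stop post and the tallest at the far end. When all four stand there, push the sliding jaw by its upright tab fully home, so that it holds all four pins against the fixed jaw, and let go.

Things in the scene. Friction and masses are not known exactly. Their poses are not given: they have to be found in the camera images.
- pin_70: the shortest of four loose turned steel pins, 70 mm tall, standing on the table: barrel 36 mm in diameter up to 30 mm, a collar 40 mm in diameter and 6 mm high, then a threaded neck 24 mm in diameter, 34 mm long, up to the flat top (grasp the neck). About 0.3 kg. Origin: centre of the underside; z up along the pin.
- pin_88: the second shortest of four loose turned steel pins, 88 mm tall, standing on the table: barrel 36 mm in diameter up to 48 mm, a collar 40 mm in diameter and 6 mm high, then a threaded neck 24 mm in diameter, 34 mm long, up to the flat top (grasp the neck). About 0.36 kg. Origin: centre of the underside; z up along the pin.
- pin_106: the second tallest of four loose turned steel pins, 106 mm tall, standing on the table: barrel 36 mm in diameter up to 66 mm, a collar 40 mm in diameter and 6 mm high, then a threaded neck 24 mm in diameter, 34 mm long, up to the flat top (grasp the neck). About 0.42 kg. Origin: centre of the underside; z up along the pin.
- pin_124: the tallest of four loose turned steel pins, 124 mm tall, standing on the table: barrel 36 mm in diameter up to 84 mm, a collar 40 mm in diameter and 6 mm high, then a threaded neck 24 mm in diameter, 34 mm long, up to the flat top (grasp the neck). About 0.48 kg. Origin: centre of the underside; z up along the pin.
- mark_a: scribed ring, 36 mm in diameter, on the vise floor between the jaws: one end in a straight row of four, 60 mm apart. Origin: its centre, 12 mm above the table. x points across the row at the fixed jaw, y along the row (from d to a), z up. The fixed jaw's face lies 31 mm from the line of marks.
- mark_b: scribed ring, 36 mm in diameter, on the vise floor between the jaws: next to a in a straight row of four, 60 mm apart. Origin: its centre, 12 mm above the table. x points across the row at the fixed jaw, y along the row (from d to a), z up. Fixed jaw: 30 mm thick, 240 mm long, top 37 mm above the table.
- mark_c: scribed ring, 36 mm in diameter, on the vise floor between the jaws: next to d in a straight row of four, 60 mm apart. Origin: its centre, 12 mm above the table. x points across the row at the fixed jaw, y along the row (from d to a), z up. Sliding jaw: 25 mm thick, 230 mm long, top 37 mm above the table, at the start its face is 26 to 31 mm from the line of marks.
- mark_d: scribed ring, 36 mm in diameter, on the vise floor between the jaws: the other end in a straight row of four, 60 mm apart. Origin: its centre, 12 mm above the table. x points across the row at the fixed jaw, y along the row (from d to a), z up. Closing the jaw shoves the pins up to 13 mm off the marks to the fixed jaw.
- stop_post: fixed round steel post with a ball head, 67 mm tall, 30 mm across, on a 40 mm round foot on the table, 68 mm beyond one end mark (a or d, it varies); the shortest pin goes on that end mark. Off the other end lies a low flat foot, 18 mm high. Origin: centre of its underside.
- jaw_tab (a point): top centre, 82 mm above the table, of the sliding jaw's upright tab (12 mm thick in x, 30 mm wide; upper 50 mm free) on the robot's side; axes as the marks'. Push or pinch it from above and slide along +x: 10 to 15 N with pins; it stays where left. It is 64 mm behind the jaw's face: 90 to 95 mm short of the line of marks at the start, 69 mm when closed on the pins.
Not all that is in view belongs to the job. Leave any yellow look-alike of the pin_124 alone.

How it is judged:
By the outcome, as a careful person would: the job done as asked, in the order asked, and still so for the second after the job is handed in, with the robot touching nothing.
It also fails if it takes over 112 s, if anything falls off the work surface, if the arm or the gripper's body presses on something with over 40 N, if the wrist force passes 120 N, or if a joint passes its speed limit or range.

## Working session

There is one attempt and no reset: what is moved stays moved. The work goes in short steps, Python scripts to look and compute and a shell command to move; the robot and the scene stay as the last step left them, time stands still between calls to the robot, and variables do not carry over. Pictures are saved under pics/ and viewed, and the job is handed in when it is done.

```bash
ls; mkdir -p pics; python3 - <<'E'
from workcell import r
import cv2
s=r.read_state(); print(s)
for n in("side","top"):
    f=r.grab_frame(n); cv2.imwrite(f"pics/{n}0.png",f[:,:,::-1]); c=r.calibration(n); print(n,c)
print(r.hold_point_z)
E
```

```text
pics
{'time_s': 0.0, 'joint_positions': array([ 1.22578806,  0.41191286, -0.01271206,  1.5970133 ,  0.00559848,
        1.13429118, -0.08219859]), 'joint_velocities': array([ 1.34489947e-03, -7.17876628e-04, -3.23970732e-04,  3.76935316e-05,
       -2.46428533e-04,  2.99637213e-04,  5.51286745e-04]), 'effort': array([-1.98295365e-04, -5.87949157e+01,  6.41428605e-01, -2.91075557e+01,
       -5.39560255e-02,  1.83134718e-02,  1.92425687e-04]), 'tool_pos': array([ 0.17063099, -0.60074693,  0.22181359]), 'tcp_rot': array([-4.33491460e-04,  7.97906740e-01, -6.02780393e-01, -6.65870059e-04]), 'wrist_force': array([0.90456905, 0.10798283, 0.06342507]), 'ft_torque': array([-0.03689098,  0.0155212 ,  0.05877885]), 'opening': 0.08780335626833831}
side {'intrinsics': array([[521.39353052,   0.        , 291.67379113],
       [  0.        , 521.39353052, 213.84615731],
       [  0.        ,   0.        ,   1.        ]]), 'R': array([[-0.74283291, -0.66947535,  0.00142243],
       [-0.42416671,  0.46899869, -0.77467595],
       [ 0.51795934, -0.57605814, -0.63235682]]), 't': array([0.37363512, 0.2650494 , 1.03252455])}
top {'intrinsics': array([[401.43289622,   0.        , 287.35445991],
       [  0.        , 401.43289622, 204.98167055],
       [  0.        ,   0.        ,   1.        ]]), 'R': array([[-0.04098956, -0.99915079, -0.00418978],
       [-0.97399628,  0.04089207, -0.22284319],
       [ 0.22282527, -0.00505341, -0.9748453 ]]), 't': array([0.02744827, 0.52922158, 0.75899549])}
-0.0187
```

View pics/side0.png

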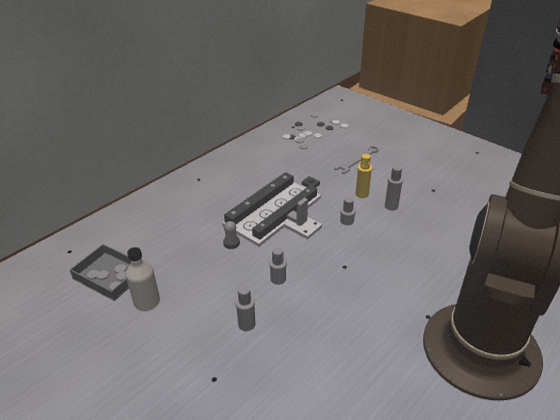

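View pics/top0.png

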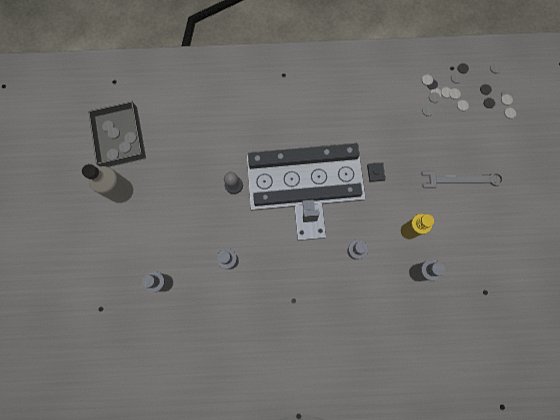

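Side view: stop post (231,235), yellow look-alike (363,177), steel pins at (394,188) tallest, (347,211) shortest, (278,266) and (246,308). Top view: post (232,182), pins (153,282), (227,259), (358,250), (432,270), yellow (423,224); marks at columns 264 to 346, row ~178. The mark next to the post is on the left (+y).

```bash
cat > h.py <<'E'
import numpy as np, cv2
from workcell import r
from scipy.optimize import least_squares
from scipy.spatial.transform import Rotation as Ro
C={n:r.calibration(n) for n in("side","top")}
def proj(n,X):
    c=C[n]; X=np.atleast_2d(X); q=X@np.array(c["R"]).T+c["t"]; u=q@np.array(c["intrinsics"]).T
    return u[:,:2]/u[:,2:]
def ray(n,uv,z):
    c=C[n]; R=np.array(c["R"]); d=R.T@np.linalg.inv(c["intrinsics"])@[uv[0],uv[1],1]; o=-R.T@c["t"]
    return o+d*(z-o[2])/d[2]
def pinmask(n,x,y,h,z0=0,sc=4):
    m=np.zeros((420*sc,560*sc),np.uint8)
    a=np.linspace(0,2*np.pi,40)
    for z1,z2,rr in((0,h-40,.018),(h-40,h-34,.020),(h-34,h,.012)) if h>1 else ((0,h-.040,.018),(h-.040,h-.034,.020),(h-.034,h,.012)):
        P=np.vstack([np.c_[x+rr*np.cos(a),y+rr*np.sin(a),np.full(40,z0+z)] for z in(z1,z2)])
        p=(proj(n,P)+.5)*sc
        cv2.fillConvexPoly(m,cv2.convexHull(p.astype(np.float32)).astype(np.int32),1)
    return m
E
python3 - <<'E'
from h import *
import pickle
D={}
for n in("side","top"):
    r.grab_frame(n)
    for l in ("pin_70","mark_a","stop_post","jaw_tab"):
        D[n,l]=r.silhouettes(l,n)
        for d in D[n,l]: print(n,l,round(d["confidence"],2),np.round(d["centre"],1),d["pixels"].sum())
pickle.dump(D,open("D.pkl","wb"))
print(r.read_state()["time_s"])
E
```

```text
side pin_70 0.95 [245.4 310.4] 701
side pin_70 0.85 [275.8 264.2] 538
side pin_70 0.8 [366.2 176.3] 516
side pin_70 0.57 [345.9 212.3] 323
side mark_a 0.6 [293.7 188.3] 73
side mark_a 0.56 [265.8 212.4] 55
side stop_post 0.58 [230.1 236.6] 358
side jaw_tab 0.68 [289.4 213.4] 1274
top pin_70 0.93 [157.9 280.1] 492
top pin_70 0.9 [427.9 268.6] 625
top pin_70 0.86 [415.1 223.8] 583
top pin_70 0.73 [226.6 256.1] 334
top pin_70 0.57 [357.6 248.4] 305
top mark_a 0.68 [290.5 177.6] 201
top mark_a 0.54 [262.  184.6] 168
top mark_a 0.49 [320.3 176.1] 172
top mark_a 0.47 [341.8 171.6] 209
top stop_post 0.8 [234.4 180.6] 337
top jaw_tab 0.7 [308.1 195.2] 1845
0.6
```

```bash
python3 - <<'E'
import cv2
a=cv2.imread("pics/top0.png")[130:310,130:460]; cv2.imwrite("pics/topc.png",cv2.resize(a,None,fx=2.4,fy=2.4,interpolation=cv2.INTER_CUBIC))
a=cv2.imread("pics/side0.png")[145:340,210:420]; cv2.imwrite("pics/sidec.png",cv2.resize(a,None,fx=3,fy=3,interpolation=cv2.INTER_CUBIC))
E
```

```text
(no output)
```

View pics/topc.png

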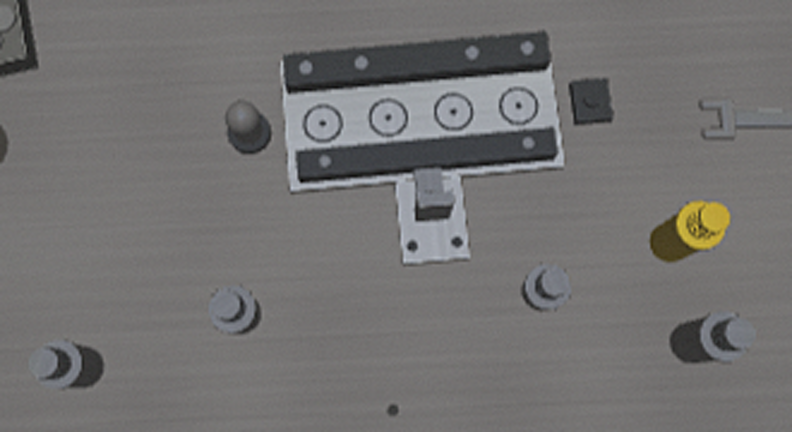

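View pics/sidec.png

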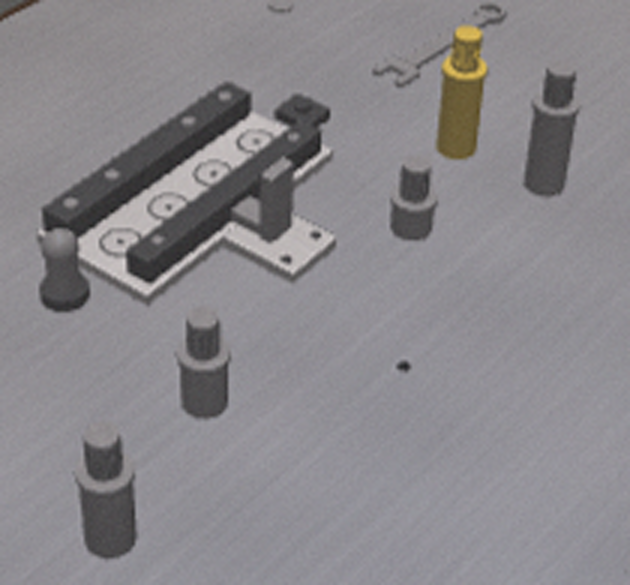

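The crops show four steel pins and a yellow look-alike (plainly the yellow one in the top view at (423,224); leave it). By height, the tallest steel pin is top (432,270), shortest (358,250), 88 at (227,259), 106 at (153,282).

```bash
cat > loc.py <<'E'
from h import *
def T(p): return (np.array(p,float)+.5)/2.4-.5+[130,130]
def S(p): return (np.array(p,float)+.5)/3-.5+[210,145]
top={106:((45,363),(63,364)),88:((226,305),(233,310)),70:((555,282),(547,288)),124:((739,334),(724,337))}
side={106:(102,437),88:(203,318),70:(416,168),124:(560,73)}
def edge(n,img):
    g=cv2.GaussianBlur(cv2.cvtColor(img,cv2.COLOR_RGB2GRAY),(0,0),.7).astype(np.float32)
    return np.hypot(cv2.Sobel(g,cv2.CV_32F,1,0),cv2.Sobel(g,cv2.CV_32F,0,1))
def score(n,G,x,y,h,z0=0):
    m=pinmask(n,x,y,h,z0); cs,_=cv2.findContours(m,cv2.RETR_EXTERNAL,cv2.CHAIN_APPROX_NONE)
    p=cs[0][:,0,:].astype(np.float32)/4-.5
    return cv2.remap(G,p[:,:1].copy(),p[:,1:].copy(),cv2.INTER_LINEAR).clip(0,150).mean()
def refine(Gs,x,y,h,z0=0,R=8):
    best=None
    for st,w in((.002,R/1000),(.0005,.0025)):
        o=np.arange(-w,w+1e-9,st); c=max((sum(score(n,Gs[n],x+a,y+b,h,z0) for n in Gs),x+a,y+b) for a in o for b in o)
        x,y=c[1],c[2]
    return c
E
python3 - <<'E'
from loc import *
Gs={n:edge(n,cv2.imread(f"pics/{n}0.png")[:,:,::-1]) for n in C}
for h in top:
    H=h/1000
    a=ray("top",T(top[h][0]),H)[:2]; b=ray("top",T(top[h][1]),H-.034)[:2]; s=ray("side",S(side[h]),H)[:2]
    m=(a+b+s)/3
    print(h,np.round(a*1e3,1),np.round(b*1e3,1),np.round(s*1e3,1))
    for k in(["top"],["side"],["top","side"]): 
        c=refine({n:Gs[n] for n in k},*m,H); print("   ",k,np.round(c[0]),np.round(np.array(c[1:])*1e3,1))
mt=[(322,122.5),(388,117.5),(453,111.5),(518.5,105.5)]; ms=[(121,241),(169,207),(213,173),(257,140)]
for a,b in zip(mt,ms):
    print("mark",np.round(ray("top",T(a),.012)*1e3,1),np.round(ray("side",S(b),.012)*1e3,1))
print("tab",np.round(ray("top",T((431,175)),.082)*1e3,1),np.round(ray("side",S((277,169)),.082)*1e3,1))
print("post",np.round(ray("top",T((239,113)),.055)*1e3,1),np.round(ray("side",S((60,243)),.055)*1e3,1))
E
```

```text
106 [386.5 267.6] [386.8 264.7] [383.2 271.7]
    ['top'] 78.0 [386.5 269. ]
    ['side'] 111.0 [384.  270.5]
    ['top', 'side'] 185.0 [386.  269.5]
88 [427.  131.1] [426.1 130.7] [424.7 133. ]
    ['top'] 66.0 [427.5 130.6]
    ['side'] 114.0 [424.5 133.1]
    ['top', 'side'] 173.0 [427.  131.1]
70 [ 436.5 -135.5] [ 435.5 -134.5] [ 431.2 -128.9]
    ['top'] 57.0 [ 435.4 -135.4]
    ['side'] 113.0 [ 433.4 -133.4]
    ['top', 'side'] 165.0 [ 435.4 -134.9]
124 [ 385.5 -260.6] [ 385.4 -261.1] [ 381.1 -253.6]
    ['top'] 85.0 [ 386.  -260.9]
    ['side'] 126.0 [ 383.  -258.9]
    ['top', 'side'] 206.0 [ 385.5 -260.9]
mark [597.4  54.4  12. ] [595.6  52.8  12. ]
mark [599.6  -6.   12. ] [597.2  -6.2  12. ]
mark [602.8 -65.7  12. ] [601.5 -66.   12. ]
mark [ 606. -126.   12.] [ 605.1 -128.1   12. ]
tab [527.8 -38.1  82. ] [505.  -39.4  82. ]
post [596.4 124.   55. ] [591.9 120.8  55. ]
```

```bash
cat > nav.py <<'E'
# prints shift (mm, tool axes) and turn (rotvec, tool axes) to target TCP x y z (mm) and yaw of tool x (deg), tool down
import sys,numpy as np
from workcell import r
from scipy.spatial.transform import Rotation as Ro
x,y,z=map(float,sys.argv[1:4]); yaw=np.radians(float(sys.argv[4]) if len(sys.argv)>4 else 2.85)
s=r.read_state(); q=np.array(s["tcp_rot"]); R=Ro.from_quat(q[[1,2,3,0]])
c,sn=np.cos(yaw),np.sin(yaw)
Rt=Ro.from_matrix(np.array([[c,sn,0],[sn,-c,0],[0,0,-1]]))
print("t",round(float(s["time_s"]),2),"pos",np.round(np.array(s["tool_pos"])*1e3,1),"open",round(float(s["opening"])*1e3,1),"F",np.round(s["wrist_force"],1))
print("turn",np.round((R.inv()*Rt).as_rotvec(),3),"shift",np.round(R.inv().apply(np.array([x,y,z])-np.array(s["tool_pos"])*1e3),1))
E
python3 nav.py 434.5 -134.4 180
```

```text
t 0.6 pos [ 170.8 -601.2  222.7] open 87.5 F [-0.4  0.1  0. ]
turn [ 0.    -0.    -1.344] shift [-377.  -381.2   42.7]
```

```bash
python3 -m handwheel '[[[0,0,-0.12],[-30,-30,0],-1],[[0,0,-0.25],[-62,-62,0],-1],[[0,0,-0.38],[-94,-94,0],-1],[[0,0,-0.5],[-126,-126,0],-1],[[0,0,-0.62],[-158,-158,0],-1]]' 30; python3 nav.py 434.5 -134.4 180
```

```text
time_s: 1.1
tool_pos: [0.2802, -0.4045, 0.2229]
tcp_rot: [0.0, 0.945, -0.328, 0.0]
wrist_force: [1.1, -0.1, 0.2]
opening: 0.0876
t 1.1 pos [ 280.2 -404.5  222.9] open 87.6 F [ 1.1 -0.1  0.2]
turn [ 0.001 -0.    -0.719] shift [ -46.6 -307.6   42.8]
```

```bash
python3 -m handwheel '[[[0,0,-0.13],[-6,-42,4],-1],[[0,0,-0.27],[-12,-84,8],-1],[[0,0,-0.4],[-20,-126,12],-1],[[0,0,-0.53],[-27,-168,16],-1],[[0,0,-0.66],[-33,-210,20],-1]]'; python3 nav.py 434.5 -134.4 120
```

```text
time_s: 1.6
tool_pos: [0.3854, -0.2199, 0.2029]
tcp_rot: [0.0, 1.0, -0.004, 0.0]
wrist_force: [0.5, 0.2, -0.7]
opening: 0.088
t 1.6 pos [ 385.4 -219.9  202.9] open 88.0 F [ 0.5  0.2 -0.7]
turn [ 0.001 -0.001 -0.059] shift [ 48.2 -86.   82.9]
```

```bash
sleep 0; echo
python3 -m handwheel '[[[0,0,-0.03],[16,-29,20],-1],[[0,0,-0.059],[32,-58,40],-1],[[0,0,-0.059],[48,-86,60],-1],[[0,0,-0.059],[48,-86,83],-1],[[0,0,-0.059],[48,-86,83],-1]]'; python3 nav.py 434.5 -134.4 39
python3 - <<'E'
from workcell import r
import cv2
f=r.grab_frame("side"); cv2.imwrite("pics/s1.png",cv2.resize(f[120:320,220:480,::-1],None,fx=3,fy=3))
E
```

```text
time_s: 2.1
tool_pos: [0.4327, -0.1348, 0.1176]
tcp_rot: [-0.001, 1.0, 0.024, -0.002]
wrist_force: [-0.6, 0.4, 0.6]
opening: 0.0877
t 2.1 pos [ 432.7 -134.8  117.6] open 87.7 F [-0.6  0.4  0.6]
turn [-0.002  0.004 -0.002] shift [ 2.1 -0.2 78.6]
```

View pics/s1.png

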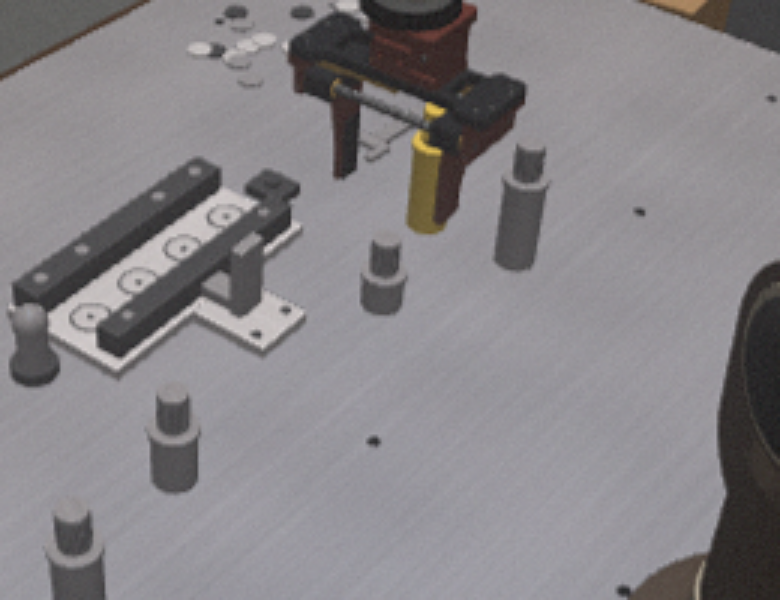

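The open gripper hangs above the shortest pin, its fingers straddling it (crop 340–450, pin at (383,270)). Nothing is in the way, so I descend and grip.

```bash
python3 -m handwheel '[[[0,0.003,0],[2,0,25],-1],[[0,0.003,0],[2,0,50],-1],[[0,0.003,0],[2,0,70],-1],[[0,0.003,0],[2,0,78],-1],[[0,0.003,0],[2,0,78],-1]]'; python3 nav.py 434.5 -134.4 39
```

```text
time_s: 2.65
tool_pos: [0.4359, -0.1367, 0.0418]
tcp_rot: [0.0, 1.0, 0.022, 0.001]
wrist_force: [-0.1, -0.2, 0.3]
opening: 0.0879
t 2.65 pos [ 435.9 -136.7   41.8] open 87.9 F [-0.1 -0.2  0.3]
turn [ 0.    -0.002 -0.006] shift [-1.3 -2.3  2.8]
```

```bash
python3 -m handwheel '[[[0,0,0],[0,0,0],1],[[0,0,0],[0,0,0],1],[[0,0,0],[0,0,0],1],[[0,0,0],[0,0,0],1],[[0,0,0],[0,0,0],1]]' 35; python3 nav.py 434.5 -134.4 39
```

```text
time_s: 3.15
tool_pos: [0.4362, -0.1361, 0.042]
tcp_rot: [0.0, 1.0, 0.022, 0.002]
wrist_force: [0.4, 0.3, -0.3]
opening: 0.0515
t 3.15 pos [ 436.2 -136.1   42. ] open 51.5 F [ 0.4  0.3 -0.3]
turn [ 0.    -0.003 -0.005] shift [-1.6 -1.7  2.9]
```

```bash
python3 -m handwheel '[[[0,0,0],[0,0,0],1],[[0,0,0],[0,0,0],1],[[0,0,0],[0,0,0],1],[[0,0,0],[0,0,0],1],[[0,0,0],[0,0,0],1]]' 35; python3 nav.py 434.5 -134.4 39
```

```text
time_s: 3.65
tool_pos: [0.4362, -0.1359, 0.0416]
tcp_rot: [-0.0, 1.0, 0.023, 0.002]
wrist_force: [1.3, -0.0, -0.8]
opening: 0.0232
t 3.65 pos [ 436.2 -135.9   41.6] open 23.2 F [ 1.3 -0.  -0.8]
turn [-0.    -0.003 -0.005] shift [-1.6 -1.6  2.6]
```

```bash
python3 -m handwheel '[[[0,0,0],[0,0,-15],1],[[0,0,0],[0,0,-45],1],[[0,0,0],[0,0,-80],1],[[0,0,0],[0,0,-105],1],[[0,0,0],[0,0,-105],1]]'; python3 nav.py 596.1 52.1 146
```

```text
time_s: 4.15
tool_pos: [0.4374, -0.1364, 0.1493]
tcp_rot: [0.001, 1.0, 0.022, 0.004]
wrist_force: [0.6, 0.3, -3.2]
opening: 0.0232
t 4.15 pos [ 437.4 -136.4  149.3] open 23.2 F [ 0.6  0.3 -3.2]
turn [ 0.002 -0.007 -0.005] shift [ 167.  -181.2    4.2]
```

Lifted (3.2 N of weight). Move to mark a.

```bash
python3 -m handwheel '[[[0,-0.003,0],[20,-22,0],1],[[0,-0.006,-0.005],[50,-54,0],1],[[0,-0.006,-0.005],[83,-90,0],1],[[0,-0.006,-0.005],[115,-125,0],1],[[0,-0.006,-0.005],[145,-157,0],1]]'; python3 nav.py 596.1 52.1 110
```

```text
time_s: 4.65
tool_pos: [0.5737, 0.0291, 0.1452]
tcp_rot: [0.0, 1.0, 0.025, -0.003]
wrist_force: [0.8, -1.1, -2.5]
opening: 0.0231
t 4.65 pos [573.7  29.1 145.2] open 23.1 F [ 0.8 -1.1 -2.5]
turn [-0.     0.005  0.   ] shift [ 23.7 -21.9  35.1]
```

```bash
python3 nav.py 596.1 52.1 110
```

```text
t 4.65 pos [573.7  29.1 145.2] open 23.1 F [ 0.8 -1.1 -2.5]
turn [-0.     0.005  0.   ] shift [ 23.7 -21.9  35.1]
```

```bash
python3 -m handwheel '[[[0,0.002,0],[12,-11,0],1],[[0,0.002,0],[23,-22,10],1],[[0,0.002,0],[23,-22,35],1],[[0,0.002,0],[23,-22,55],1],[[0,0.002,0],[23,-22,65],1]]'; python3 nav.py 596.1 52.1 56
```

```text
time_s: 5.15
tool_pos: [0.593, 0.0488, 0.0786]
tcp_rot: [0.001, 1.0, 0.024, -0.003]
wrist_force: [-0.4, -0.3, -2.4]
opening: 0.0233
t 5.15 pos [593.   48.8  78.6] open 23.3 F [-0.4 -0.3 -2.4]
turn [ 0.001  0.006 -0.001] shift [ 3.4 -3.2 22.6]
```

```bash
python3 -m handwheel '[[[0,0,0],[0,0,0],1]]';  python3 nav.py 596.1 52.1 54; python3 - <<'E'
from workcell import r
import cv2
f=r.grab_frame("side"); cv2.imwrite("pics/s2.png",cv2.resize(f[120:320,220:480,::-1],None,fx=3,fy=3))
E
```

```text
time_s: 5.25
tool_pos: [0.5935, 0.0492, 0.0796]
tcp_rot: [0.0, 1.0, 0.024, -0.003]
wrist_force: [0.4, -0.5, -2.4]
opening: 0.0234
t 5.25 pos [593.5  49.2  79.6] open 23.4 F [ 0.4 -0.5 -2.4]
turn [ 0.001  0.005 -0.001] shift [ 2.9 -2.8 25.6]
```

View pics/s2.png

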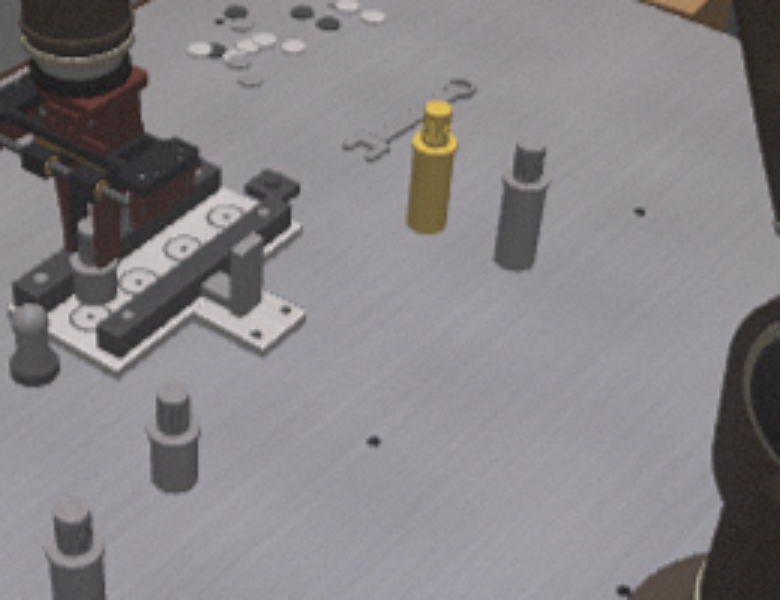

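The pin hangs about 25 mm above mark a (crop (95,275), mark at (90,316)). Lower on.

```bash
python3 -m handwheel '[[[0,0.004,0],[3,-3,5],1],[[0,0.004,0],[3,-3,12],1],[[0,0.004,0],[3,-3,18],1],[[0,0.004,0],[3,-3,21],1],[[0,0.004,0],[3,-3,21],1]]'; python3 nav.py 596.1 52.1 53.7
```

```text
time_s: 5.8
tool_pos: [0.5977, 0.0535, 0.0605]
tcp_rot: [0.0, 1.0, 0.025, 0.001]
wrist_force: [0.0, -0.1, -2.7]
opening: 0.0237
t 5.8 pos [597.7  53.5  60.5] open 23.7 F [ 0.  -0.1 -2.7]
turn [ 0.    -0.002  0.   ] shift [-1.6  1.3  6.8]
```

```bash
python3 -m handwheel '[[[0,0,0],[-1.5,1.3,3],1],[[0,0,0],[-1.5,1.3,5],1],[[0,0,0],[-1.5,1.3,5],1]]'; python3 nav.py 596.1 52.1 53.7
python3 - <<'E'
from workcell import r
import cv2
f=r.grab_frame("side"); cv2.imwrite("pics/s3.png",cv2.resize(f[150:270,210:330,::-1],None,fx=5,fy=5,interpolation=cv2.INTER_CUBIC))
f=r.grab_frame("top"); cv2.imwrite("pics/t3.png",cv2.resize(f[130:250,220:380,::-1],None,fx=5,fy=5,interpolation=cv2.INTER_CUBIC))
E
```

```text
time_s: 6.1
tool_pos: [0.5965, 0.0521, 0.0558]
tcp_rot: [0.0, 1.0, 0.025, 0.001]
wrist_force: [-0.3, -0.0, -2.7]
opening: 0.0236
t 6.1 pos [596.5  52.1  55.8] open 23.6 F [-0.3 -0.  -2.7]
turn [ 0.    -0.003  0.   ] shift [-0.4 -0.   2.1]
```

View pics/s3.png

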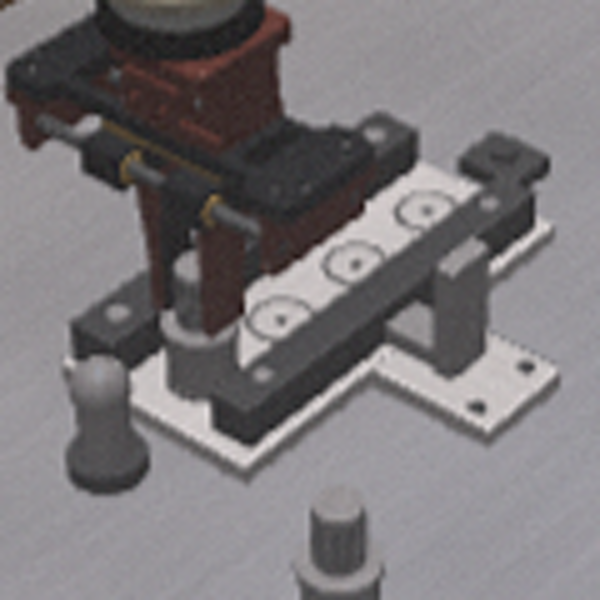

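View pics/t3.png

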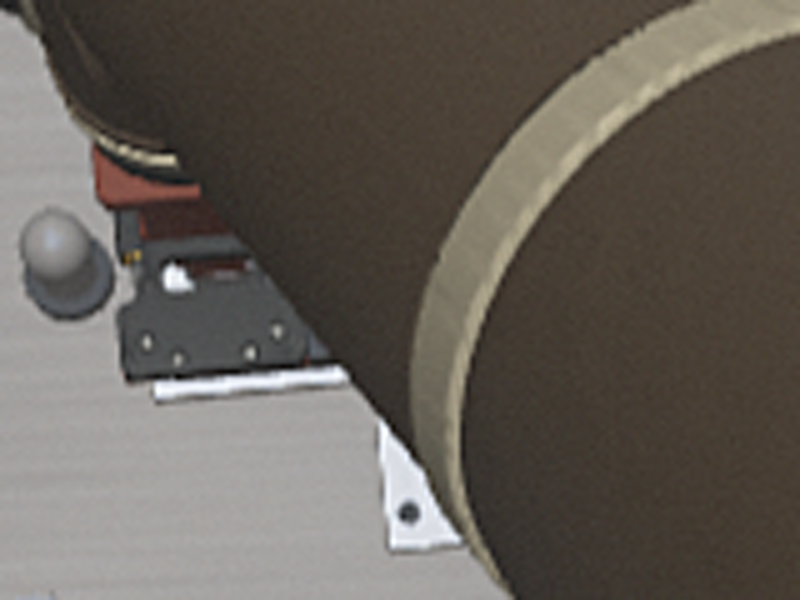

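Pin base sits at crop (202,375) in the side view and mark a's centre was at (200,376), so it is on the mark about 2 mm up. Lower and release.

```bash
python3 -m handwheel '[[[0,0,0],[0,0,2],1],[[0,0,0],[0,0,3],1],[[0,0,0],[0,0,3],1]]'; python3 nav.py 596.1 52.1 53.7
```

```text
time_s: 6.5
tool_pos: [0.597, 0.0524, 0.0536]
tcp_rot: [0.0, 1.0, 0.025, 0.002]
wrist_force: [-0.7, -1.1, 3.7]
opening: 0.0233
t 6.5 pos [597.   52.4  53.6] open 23.3 F [-0.7 -1.1  3.7]
turn [ 0.    -0.004  0.   ] shift [-0.9  0.2 -0.1]
```

```bash
python3 -m handwheel '[[[0,0,0],[0,0,0],-0.1],[[0,0,0],[0,0,0],-0.1],[[0,0,0],[0,0,0],-0.1],[[0,0,0],[0,0,0],-0.1],[[0,0,0],[0,0,0],-0.1]]'; python3 -m handwheel '[[[0,0,0],[0,0,-15],-0.1],[[0,0,0],[0,0,-45],-0.1],[[0,0,0],[0,0,-75],-0.1],[[0,0,0],[0,0,-100],-0.1],[[0,0,0],[0,0,-100],-0.1]]'; python3 nav.py 426 131.9 140
```

```text
time_s: 7.0
tool_pos: [0.5967, 0.0522, 0.053]
tcp_rot: [-0.0, 1.0, 0.025, 0.001]
wrist_force: [-0.7, -0.6, 0.7]
opening: 0.0482
time_s: 7.5
tool_pos: [0.5986, 0.053, 0.1579]
tcp_rot: [-0.0, 1.0, 0.025, 0.005]
wrist_force: [0.5, 0.5, 0.2]
opening: 0.0483
t 7.5 pos [598.6  53.  157.9] open 48.3 F [0.5 0.5 0.2]
turn [-0.   -0.01  0.  ] shift [-168.6  -87.4   16.3]
```

Next pin_88 at (426, 132).

```bash
python3 -m handwheel '[[[0,-0.005,0],[-25,-13,0],-0.3],[[0,-0.005,0],[-65,-33,3],-0.3],[[0,-0.005,0],[-105,-54,6],-0.3],[[0,-0.005,0],[-145,-75,12],-0.3],[[0,-0.005,0],[-168,-87,17],-0.3]]'; python3 -m handwheel '[[[0,0,0],[0,0,0],-0.3]]'; python3 nav.py 426 131.9 58
```

```text
time_s: 8.0
tool_pos: [0.421, 0.1317, 0.1354]
tcp_rot: [0.0, 1.0, 0.026, -0.001]
wrist_force: [0.4, 0.6, 0.1]
opening: 0.0567
time_s: 8.1
tool_pos: [0.4207, 0.1318, 0.1353]
tcp_rot: [0.001, 1.0, 0.027, -0.002]
wrist_force: [0.9, -0.6, 0.2]
opening: 0.0569
t 8.1 pos [420.7 131.8 135.3] open 56.9 F [ 0.9 -0.6  0.2]
turn [0.001 0.004 0.004] shift [ 5.6  0.1 77.3]
```

```bash
python3 - <<'E'
from workcell import r
import cv2
f=r.grab_frame("side"); cv2.imwrite("pics/s4.png",cv2.resize(f[150:300,190:340,::-1],None,fx=4,fy=4,interpolation=cv2.INTER_CUBIC))
E
```

```text
(no output)
```

View pics/s4.png

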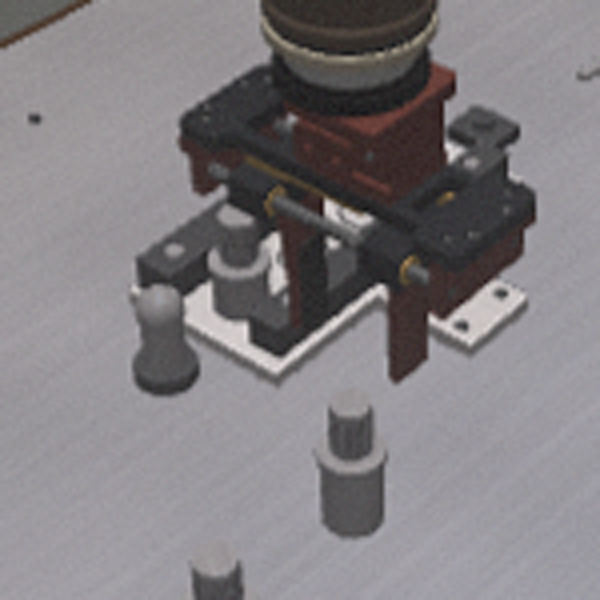

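Pin_70 stands on mark a (crop (240,265)); the gripper is over pin_88 (crop (350,460)). Descend.

```bash
python3 -m handwheel '[[[0,0.003,0],[5,0,15],-0.3],[[0,0.003,0],[5,0,40],-0.3],[[0,0.003,0],[5,0,65],-0.3],[[0,0.003,0],[5,0,75],-0.3],[[0,0.003,0],[5,0,75],-0.3]]'; python3 nav.py 426 131.9 59
```

```text
time_s: 8.65
tool_pos: [0.429, 0.1305, 0.0595]
tcp_rot: [0.0, 1.0, 0.025, -0.001]
wrist_force: [0.2, 0.6, 0.3]
opening: 0.0571
t 8.65 pos [429.  130.5  59.5] open 57.1 F [0.2 0.6 0.3]
turn [ 0.     0.001 -0.   ] shift [-2.9 -1.5  0.5]
```

```bash
python3 -m handwheel '[[[0,0,0],[-2,-1,0],-0.3],[[0,0,0],[-2,-1,0],1],[[0,0,0],[-2,-1,0],1],[[0,0,0],[-2,-1,0],1],[[0,0,0],[-2,-1,0],1]]' 35;python3 -m handwheel '[[[0,0,0],[0,0,0],1],[[0,0,0],[0,0,0],1],[[0,0,0],[0,0,0],1],[[0,0,0],[0,0,0],1]]'; python3 nav.py 426 131.9 57
```

```text
time_s: 9.15
tool_pos: [0.4273, 0.1319, 0.0609]
tcp_rot: [-0.0, 1.0, 0.025, 0.001]
wrist_force: [-0.3, -0.4, 0.3]
opening: 0.0283
time_s: 9.55
tool_pos: [0.4274, 0.132, 0.0607]
tcp_rot: [-0.0, 1.0, 0.025, 0.001]
wrist_force: [0.6, -0.4, 4.7]
opening: 0.0231
t 9.55 pos [427.4 132.   60.7] open 23.1 F [ 0.6 -0.4  4.7]
turn [-0.    -0.002  0.   ] shift [-1.4  0.   3.7]
```

```bash
python3 -m handwheel '[[[0,0,0],[0,0,-15],1],[[0,0,0],[0,0,-45],1],[[0,0,0],[0,0,-80],1],[[0,0,0],[0,0,-110],1],[[0,0,0],[0,0,-110],1]]'; python3 nav.py 599.1 -6.3 170
```

```text
time_s: 10.05
tool_pos: [0.4284, 0.1326, 0.1732]
tcp_rot: [-0.0, 1.0, 0.025, 0.003]
wrist_force: [0.8, 0.8, -2.9]
opening: 0.0234
t 10.05 pos [428.4 132.6 173.2] open 23.4 F [ 0.8  0.8 -2.9]
turn [-0.001 -0.006  0.   ] shift [163.6 147.2   4. ]
```

```bash
python3 -m handwheel '[[[0,-0.002,0],[18,16,0],1],[[0,-0.004,0],[50,45,0],1],[[0,-0.004,0],[84,76,0],1],[[0,-0.004,0],[118,106,0],1],[[0,-0.004,0],[148,133,0],1]]';python3 -m handwheel '[[[0,0,0],[8,7,0],1],[[0,0,0],[16,14,0],1],[[0,0,0],[16,14,10],1],[[0,0,0],[16,14,40],1],[[0,0,0],[16,14,60],1]]'; python3 -m handwheel '[[[0,0,0],[0,0,0],1]]';  python3 nav.py 599.1 -6.3 76
```

```text
time_s: 10.55
tool_pos: [0.5817, 0.0044, 0.1681]
tcp_rot: [0.0, 1.0, 0.025, -0.003]
wrist_force: [-0.1, 0.8, -2.7]
opening: 0.0234
time_s: 11.05
tool_pos: [0.5958, -0.0053, 0.1082]
tcp_rot: [-0.0, 1.0, 0.026, -0.003]
wrist_force: [0.6, -0.2, -4.0]
opening: 0.0234
time_s: 11.15
tool_pos: [0.5943, -0.0056, 0.1069]
tcp_rot: [-0.0, 1.0, 0.026, -0.005]
wrist_force: [-1.0, -0.1, -3.8]
opening: 0.0232
t 11.15 pos [594.3  -5.6 106.9] open 23.2 F [-1.  -0.1 -3.8]
turn [-0.001  0.01   0.002] shift [ 5.   0.9 30.9]
```

```bash
python3 -m handwheel '[[[0,0.006,0],[4,0,5],1],[[0,0.006,0],[4,0,14],1],[[0,0.006,0],[4,0,22],1],[[0,0.006,0],[4,0,27],1],[[0,0.006,0],[4,0,27],1]]';  python3 nav.py 599.1 -6.3 72.7
python3 - <<'E'
from workcell import r
import cv2
f=r.grab_frame("side"); cv2.imwrite("pics/s5.png",cv2.resize(f[150:270,210:330,::-1],None,fx=5,fy=5,interpolation=cv2.INTER_CUBIC))
E
```

```text
time_s: 11.65
tool_pos: [0.6013, -0.0066, 0.0828]
tcp_rot: [-0.0, 1.0, 0.025, 0.001]
wrist_force: [-0.3, 0.2, -3.4]
opening: 0.0236
t 11.65 pos [601.3  -6.6  82.8] open 23.6 F [-0.3  0.2 -3.4]
turn [-0.    -0.002  0.   ] shift [-2.2 -0.4 10.1]
```

View pics/s5.png

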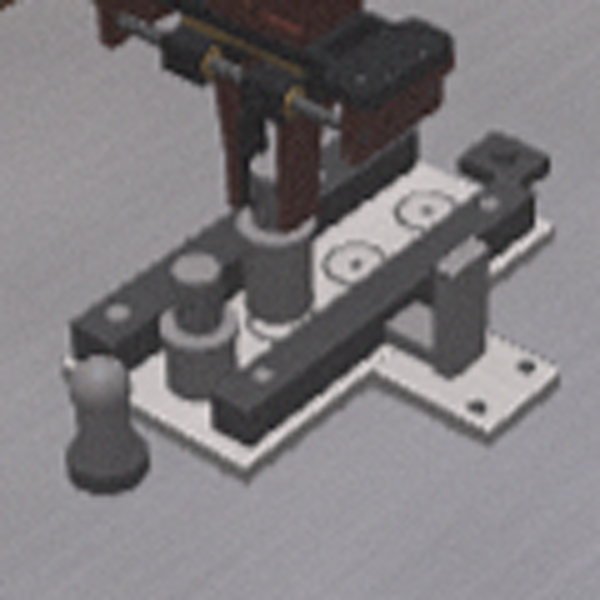

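Pin_88 hangs just above mark b (crop (280,290)); pin_70 stands on a (crop (200,350)).

```bash
python3 -m handwheel '[[[0,0,0],[-2,0,4],1],[[0,0,0],[-2,0,8],1],[[0,0,0],[-2,0,10],1],[[0,0,0],[-2,0,10],1]]';  python3 nav.py 599.1 -6.3 72.7
```

```text
time_s: 12.1
tool_pos: [0.5996, -0.0067, 0.0732]
tcp_rot: [-0.0, 1.0, 0.025, 0.001]
wrist_force: [0.0, 0.1, -4.0]
opening: 0.0234
t 12.1 pos [599.6  -6.7  73.2] open 23.4 F [ 0.   0.1 -4. ]
turn [-0.    -0.002  0.   ] shift [-0.5 -0.4  0.5]
```

```bash
python3 -m handwheel '[[[0,0,0],[0,0,1],1],[[0,0,0],[0,0,2],1],[[0,0,0],[0,0,2],1]]';  python3 nav.py 599.1 -6.3 72.7
```

```text
time_s: 12.4
tool_pos: [0.6002, -0.0066, 0.0727]
tcp_rot: [0.0, 1.0, 0.025, 0.002]
wrist_force: [-2.6, -0.2, 5.2]
opening: 0.0234
t 12.4 pos [600.2  -6.6  72.7] open 23.4 F [-2.6 -0.2  5.2]
turn [ 0.    -0.004  0.   ] shift [-1.1 -0.3  0. ]
```

Contact made. Release, rise, then go to pin_106 at (385, 270).

```bash
python3 -m handwheel '[[[0,0,0],[0,0,0],-0.1],[[0,0,0],[0,0,0],-0.1],[[0,0,0],[0,0,0],-0.1],[[0,0,0],[0,0,0],-0.1],[[0,0,0],[0,0,0],-0.1]]'; python3 -m handwheel '[[[0,0,0],[0,0,-15],-0.1],[[0,0,0],[0,0,-45],-0.1],[[0,0,0],[0,0,-75],-0.1],[[0,0,0],[0,0,-100],-0.1],[[0,0,0],[0,0,-100],-0.1]]'; python3 nav.py 385.3 269.8 165
```

```text
time_s: 12.9
tool_pos: [0.5999, -0.0067, 0.0715]
tcp_rot: [-0.0, 1.0, 0.025, 0.002]
wrist_force: [0.6, 0.9, 0.4]
opening: 0.0484
time_s: 13.4
tool_pos: [0.6018, -0.0061, 0.1765]
tcp_rot: [0.0, 1.0, 0.025, 0.005]
wrist_force: [-0.1, -0.5, -0.6]
opening: 0.0483
t 13.4 pos [601.8  -6.1 176.5] open 48.3 F [-0.1 -0.5 -0.6]
turn [ 0.   -0.01  0.  ] shift [-202.5 -286.4    9.4]
```

```bash
python3 -m handwheel '[[[0,-0.005,0],[-15,-22,0],-0.3],[[0,-0.005,0],[-40,-57,0],-0.3],[[0,-0.005,0],[-66,-94,0],-0.3],[[0,-0.005,0],[-92,-131,0],-0.3],[[0,-0.005,0],[-118,-167,0],-0.3]]'; python3 -m handwheel '[[[0,0,0],[-26,-36,0],-0.3],[[0,0,0],[-52,-73,3],-0.3],[[0,0,0],[-72,-102,6],-0.3],[[0,0,0],[-83,-118,6],-0.3],[[0,0,0],[-83,-118,6],-0.3]]';python3 nav.py 385.3 269.8 78
python3 - <<'E'
from workcell import r
import cv2
f=r.grab_frame("side"); cv2.imwrite("pics/s6.png",cv2.resize(f[170:350,170:350,::-1],None,fx=3,fy=3,interpolation=cv2.INTER_CUBIC))
E
```

```text
time_s: 13.9
tool_pos: [0.4719, 0.1554, 0.1714]
tcp_rot: [0.0, 1.0, 0.025, -0.001]
wrist_force: [0.6, 1.6, 0.7]
opening: 0.0569
time_s: 14.4
tool_pos: [0.3824, 0.2704, 0.1657]
tcp_rot: [-0.0, 1.0, 0.028, -0.001]
wrist_force: [-0.1, -0.6, 0.2]
opening: 0.0571
t 14.4 pos [382.4 270.4 165.7] open 57.1 F [-0.1 -0.6  0.2]
turn [-0.001  0.002  0.006] shift [ 3.1  0.8 87.7]
```

View pics/s6.png

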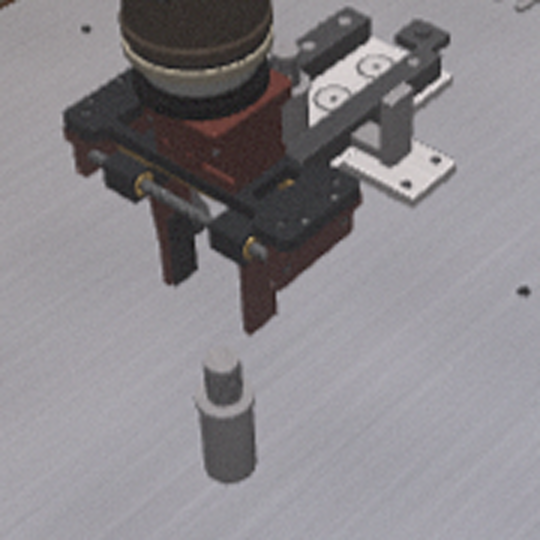

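The gripper is above pin_106 (crop (228,415)), midway between the fingers. Descend.

```bash
python3 -m handwheel '[[[0,0.001,0.003],[2,0.5,20],-0.3],[[0,0.001,0.003],[2,0.5,50],-0.3],[[0,0.001,0.003],[2,0.5,75],-0.3],[[0,0.001,0.003],[2,0.5,85],-0.3],[[0,0.001,0.003],[2,0.5,85],-0.3]]'; python3 nav.py 385.3 269.8 78
```

```text
time_s: 14.95
tool_pos: [0.3863, 0.2662, 0.0794]
tcp_rot: [0.001, 1.0, 0.023, -0.002]
wrist_force: [-0.8, 0.0, -1.1]
opening: 0.0571
t 14.95 pos [386.3 266.2  79.4] open 57.1 F [-0.8  0.  -1.1]
turn [ 0.001  0.003 -0.004] shift [-0.8 -3.6  1.4]
```

```bash
python3 -m handwheel '[[[0,0,0],[0,-3,0],-0.3],[[0,0,0],[0,-3,0],1],[[0,0,0],[0,-3,0],1],[[0,0,0],[0,-3,0],1],[[0,0,0],[0,-3,0],1]]';python3 -m handwheel '[[[0,0,0],[0,0,0],1],[[0,0,0],[0,0,0],1],[[0,0,0],[0,0,0],1],[[0,0,0],[0,0,0],1]]'; python3 nav.py 385.3 269.8 78
```

```text
time_s: 15.45
tool_pos: [0.3865, 0.2706, 0.0808]
tcp_rot: [-0.0, 1.0, 0.023, -0.0]
wrist_force: [-0.0, -0.9, 1.1]
opening: 0.0284
time_s: 15.85
tool_pos: [0.3866, 0.2707, 0.0806]
tcp_rot: [-0.0, 1.0, 0.023, -0.0]
wrist_force: [1.1, -0.8, 3.4]
opening: 0.0236
t 15.85 pos [386.6 270.7  80.6] open 23.6 F [ 1.1 -0.8  3.4]
turn [-0.     0.    -0.003] shift [-1.3  0.8  2.6]
```

```bash
python3 -m handwheel '[[[0,0,0],[0,0,-15],1],[[0,0,0],[0,0,-45],1],[[0,0,0],[0,0,-85],1],[[0,0,0],[0,0,-118],1],[[0,0,0],[0,0,-118],1]]'; python3 nav.py 602.1 -65.5 198
```

```text
time_s: 16.35
tool_pos: [0.3875, 0.2719, 0.2016]
tcp_rot: [-0.001, 1.0, 0.024, 0.002]
wrist_force: [1.0, 1.2, -3.6]
opening: 0.0233
t 16.35 pos [387.5 271.9 201.6] open 23.3 F [ 1.   1.2 -3.6]
turn [-0.002 -0.004 -0.003] shift [198.5 347.1   3.5]
```

```bash
python3 -m handwheel '[[[0,-0.003,0],[10,18,0],1],[[0,-0.003,0],[30,52,0],1],[[0,-0.003,0],[52,91,0],1],[[0,-0.003,0],[74,130,0],1],[[0,-0.003,0],[96,168,0],1]]';python3 -m handwheel '[[[0,0,0],[22,38,0],1],[[0,0,0],[44,77,0],1],[[0,0,0],[66,115,0],1],[[0,0,0],[86,150,0],1],[[0,0,0],[98,171,0],1]]'; python3 -m handwheel '[[[0,0,0],[4,8,0],1],[[0,0,0],[4,8,0],1]]';  python3 nav.py 602.1 -65.5 110
```

```text
time_s: 16.85
tool_pos: [0.4896, 0.1051, 0.1963]
tcp_rot: [0.0, 1.0, 0.024, -0.004]
wrist_force: [-0.1, 1.1, -3.3]
opening: 0.0233
time_s: 17.35
tool_pos: [0.5959, -0.0631, 0.1949]
tcp_rot: [0.001, 1.0, 0.022, -0.004]
wrist_force: [-1.0, 0.4, -5.4]
opening: 0.0236
time_s: 17.55
tool_pos: [0.5995, -0.0677, 0.1956]
tcp_rot: [-0.0, 1.0, 0.023, -0.004]
wrist_force: [-0.4, 0.1, -3.1]
opening: 0.0231
t 17.55 pos [599.5 -67.7 195.6] open 23.1 F [-0.4  0.1 -3.1]
turn [-0.001  0.007 -0.005] shift [ 3.3 -2.  85.6]
```

```bash
python3 -m handwheel '[[[0,0.004,0],[2,-2,20],1],[[0,0.004,0],[2,-2,45],1],[[0,0.004,0],[2,-2,70],1],[[0,0.004,0],[2,-2,85],1],[[0,0.004,0],[2,-2,85],1]]'; python3 -m handwheel '[[[0,0,0],[0,0,4],1],[[0,0,0],[0,0,4],1]]'; python3 nav.py 602.1 -65.5 92.6
python3 - <<'E'
from workcell import r
import cv2
f=r.grab_frame("side"); cv2.imwrite("pics/s7.png",cv2.resize(f[150:270,210:330,::-1],None,fx=5,fy=5,interpolation=cv2.INTER_CUBIC))
E
```

```text
time_s: 18.05
tool_pos: [0.5998, -0.0631, 0.1105]
tcp_rot: [-0.001, 1.0, 0.024, -0.002]
wrist_force: [-0.1, 0.1, -3.4]
opening: 0.0235
time_s: 18.25
tool_pos: [0.6025, -0.0643, 0.1096]
tcp_rot: [0.0, 1.0, 0.024, 0.001]
wrist_force: [-0.2, 0.3, -4.9]
opening: 0.0234
t 18.25 pos [602.5 -64.3 109.6] open 23.4 F [-0.2  0.3 -4.9]
turn [ 0.    -0.001 -0.002] shift [-0.5  1.2 17. ]
```

View pics/s7.png

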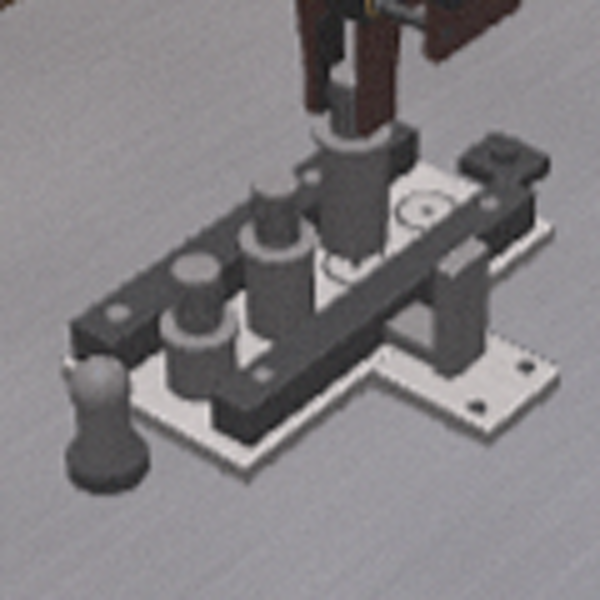

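Pins 70 and 88 stand on a and b; pin_106 hangs about 17 mm over mark c (crop (353,265)).

```bash
python3 -m handwheel '[[[0,0,0],[0,1,5],1],[[0,0,0],[0,1,11],1],[[0,0,0],[0,1,15],1],[[0,0,0],[0,1,15],1]]';  python3 nav.py 602.1 -65.5 92.6
```

```text
time_s: 18.7
tool_pos: [0.6016, -0.0658, 0.0931]
tcp_rot: [-0.0, 1.0, 0.023, -0.001]
wrist_force: [-0.5, 0.1, -4.3]
opening: 0.0234
t 18.7 pos [601.6 -65.8  93.1] open 23.4 F [-0.5  0.1 -4.3]
turn [-0.     0.001 -0.003] shift [ 0.5 -0.2  0.5]
```

```bash
python3 -m handwheel '[[[0,0,0],[0,0,1],1],[[0,0,0],[0,0,2],1],[[0,0,0],[0,0,2],1]]';  python3 nav.py 602.1 -65.5 92.6
```

```text
time_s: 19.0
tool_pos: [0.6024, -0.0656, 0.0926]
tcp_rot: [0.0, 1.0, 0.023, 0.0]
wrist_force: [-1.4, 0.3, 2.8]
opening: 0.0232
t 19.0 pos [602.4 -65.6  92.6] open 23.2 F [-1.4  0.3  2.8]
turn [ 0.    -0.001 -0.003] shift [-0.3 -0.1  0. ]
```

```bash
python3 -m handwheel '[[[0,0,0],[0,0,0],-0.1],[[0,0,0],[0,0,0],-0.1],[[0,0,0],[0,0,0],-0.1],[[0,0,0],[0,0,0],-0.1],[[0,0,0],[0,0,0],-0.1]]'; python3 -m handwheel '[[[0,0,0],[0,0,-15],-0.1],[[0,0,0],[0,0,-45],-0.1],[[0,0,0],[0,0,-75],-0.1],[[0,0,0],[0,0,-100],-0.1],[[0,0,0],[0,0,-100],-0.1]]'; python3 nav.py 384.5 -259.9 190
```

```text
time_s: 19.5
tool_pos: [0.6022, -0.0657, 0.0919]
tcp_rot: [0.0, 1.0, 0.023, 0.0]
wrist_force: [-0.1, -0.1, -0.6]
opening: 0.0481
time_s: 20.0
tool_pos: [0.6043, -0.0654, 0.1969]
tcp_rot: [0.0, 1.0, 0.024, 0.004]
wrist_force: [0.2, -0.4, 0.6]
opening: 0.0482
t 20.0 pos [604.3 -65.4 196.9] open 48.2 F [ 0.2 -0.4  0.6]
turn [ 0.001 -0.007 -0.003] shift [-228.8  184.     5.5]
```

```bash
python3 -m handwheel '[[[0,-0.003,0],[-18,15,0],-0.3],[[0,-0.003,0],[-50,40,0],-0.3],[[0,-0.003,0],[-84,67,0],-0.3],[[0,-0.003,0],[-118,95,0],-0.3],[[0,-0.003,0],[-152,122,0],-0.3]]'; python3 -m handwheel '[[[0,0,0],[-34,27,0],-0.3],[[0,0,0],[-60,48,0],-0.3],[[0,0,0],[-75,60,0],-0.3],[[0,0,0],[-75,60,0],-0.3]]';python3 nav.py 384.5 -259.9 96
python3 - <<'E'
from loc import *
f=r.grab_frame("side"); cv2.imwrite("pics/s8.png",cv2.resize(f[100:260,260:460,::-1],None,fx=3,fy=3,interpolation=cv2.INTER_CUBIC))
print(np.round(ray("top",T((714,218)),.124)*1e3), np.round(ray("top",T((701,226)),.09)*1e3))
E
```

```text
time_s: 20.5
tool_pos: [0.4544, -0.1956, 0.1919]
tcp_rot: [0.0, 1.0, 0.024, -0.002]
wrist_force: [0.4, -0.6, 1.3]
opening: 0.0571
time_s: 20.9
tool_pos: [0.3815, -0.2602, 0.1922]
tcp_rot: [0.0, 1.0, 0.021, -0.002]
wrist_force: [1.0, 0.7, 1.3]
opening: 0.0571
t 20.9 pos [ 381.5 -260.2  192.2] open 57.1 F [1.  0.7 1.3]
turn [ 0.001  0.004 -0.007] shift [ 3.4 -0.3 96.2]
[ 475. -252.  124.] [ 475. -253.   90.]
```

View pics/s8.png

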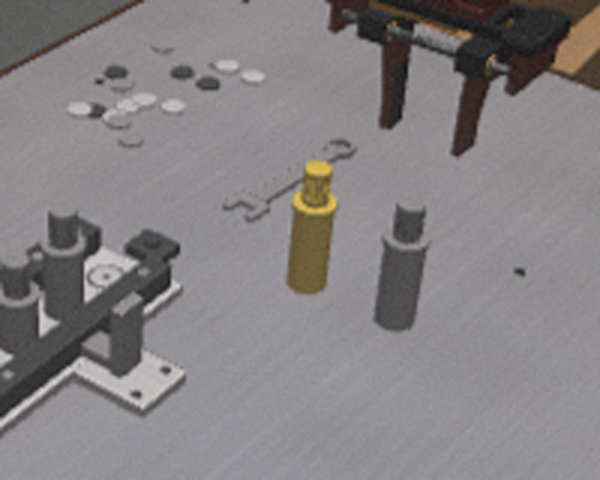

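The steel pin_124 is at crop (405,265) with the gripper above it; the yellow one at (310,230) lies 90 mm away in x, clear of the fingers (±42 mm). Descend.

```bash
python3 -m handwheel '[[[0,0.003,-0.004],[2,0,20],-0.3],[[0,0.003,-0.004],[2,0,50],-0.3],[[0,0.003,-0.004],[2,0,80],-0.3],[[0,0.003,-0.004],[2,0,93],-0.3],[[0,0.003,-0.004],[2,0,93],-0.3]]'; python3 nav.py 384.5 -259.9 98
```

```text
time_s: 21.45
tool_pos: [0.3855, -0.2565, 0.0977]
tcp_rot: [-0.001, 1.0, 0.026, -0.001]
wrist_force: [0.5, -0.3, 0.2]
opening: 0.057
t 21.45 pos [ 385.5 -256.5   97.7] open 57.0 F [ 0.5 -0.3  0.2]
turn [-0.003  0.002  0.003] shift [-1.2  3.3 -0.3]
```

```bash
python3 -m handwheel '[[[0,0,0],[0,3,0],-0.3],[[0,0,0],[0,3,0],1],[[0,0,0],[0,3,0],1],[[0,0,0],[0,3,0],1],[[0,0,0],[0,3,0],1]]';python3 -m handwheel '[[[0,0,0],[0,0,0],1],[[0,0,0],[0,0,0],1],[[0,0,0],[0,0,0],1],[[0,0,0],[0,0,0],1]]'; python3 nav.py 384.5 -259.9 98
```

```text
time_s: 21.95
tool_pos: [0.3859, -0.2613, 0.0996]
tcp_rot: [0.0, 1.0, 0.025, 0.0]
wrist_force: [0.2, -0.6, -0.8]
opening: 0.0286
time_s: 22.35
tool_pos: [0.3861, -0.2612, 0.0994]
tcp_rot: [0.0, 1.0, 0.026, 0.0]
wrist_force: [0.3, -0.6, 3.9]
opening: 0.0231
t 22.35 pos [ 386.1 -261.2   99.4] open 23.1 F [ 0.3 -0.6  3.9]
turn [ 0.    -0.001  0.001] shift [-1.6 -1.4  1.4]
```

```bash
python3 -m handwheel '[[[0,0,0],[0,0,-15],1],[[0,0,0],[0,0,-45],1],[[0,0,0],[0,-10,-75],1],[[0,0,0],[0,-40,-90],1],[[0,0,0],[0,-75,-90],1]]'; python3 nav.py 605.1 -127 190
```

```text
time_s: 22.85
tool_pos: [0.3821, -0.1863, 0.1902]
tcp_rot: [0.001, 1.0, 0.024, 0.001]
wrist_force: [1.0, 0.8, -5.5]
opening: 0.0237
t 22.85 pos [ 382.1 -186.3  190.2] open 23.7 F [ 1.   0.8 -5.5]
turn [ 0.001 -0.001 -0.001] shift [225.6 -48.4   0.5]
```

```bash
python3 -m handwheel '[[[0,0,0],[18,-10,0],1],[[0,0,0],[50,-22,0],1],[[0,0,0],[86,-32,0],1],[[0,0,0],[122,-42,0],1],[[0,0,0],[158,-48,0],1]]';python3 -m handwheel '[[[0,0,0],[30,0,0],1],[[0,0,0],[52,0,0],1],[[0,0,0],[66,0,0],1],[[0,0,0],[66,0,0],1],[[0,0,0],[66,0,0],1]]';  python3 nav.py 605.1 -127 125
```

```text
time_s: 23.35
tool_pos: [0.5373, -0.1291, 0.1878]
tcp_rot: [-0.0, 1.0, 0.026, -0.001]
wrist_force: [0.5, -0.2, -5.4]
opening: 0.0236
time_s: 23.85
tool_pos: [0.6018, -0.1267, 0.1876]
tcp_rot: [-0.0, 1.0, 0.026, -0.002]
wrist_force: [-0.0, 0.2, -5.1]
opening: 0.0236
t 23.85 pos [ 601.8 -126.7  187.6] open 23.6 F [-0.   0.2 -5.1]
turn [-0.001  0.003  0.001] shift [ 3.5  0.5 62.5]
```

```bash
python3 -m handwheel '[[[0,0.002,0],[2,0,15],1],[[0,0.002,0],[2,0,35],1],[[0,0.002,0],[2,0,52],1],[[0,0.002,0],[2,0,62],1],[[0,0.002,0],[2,0,62],1]]'; python3 -m handwheel '[[[0,0,0],[0,0,0],1],[[0,0,0],[0,0,0],1]]'; python3 nav.py 605.1 -127 111.4
python3 - <<'E'
from workcell import r
import cv2
f=r.grab_frame("side"); cv2.imwrite("pics/s9.png",cv2.resize(f[130:270,210:350,::-1],None,fx=4,fy=4,interpolation=cv2.INTER_CUBIC))
E
```

```text
time_s: 24.35
tool_pos: [0.6034, -0.1269, 0.125]
tcp_rot: [-0.0, 1.0, 0.025, -0.001]
wrist_force: [-0.3, 1.6, -5.2]
opening: 0.0236
time_s: 24.55
tool_pos: [0.6057, -0.1268, 0.128]
tcp_rot: [0.0, 1.0, 0.025, 0.002]
wrist_force: [0.2, 0.4, -5.3]
opening: 0.0231
t 24.55 pos [ 605.7 -126.8  128. ] open 23.1 F [ 0.2  0.4 -5.3]
turn [ 0.    -0.004  0.001] shift [-0.7  0.2 16.6]
```

View pics/s9.png

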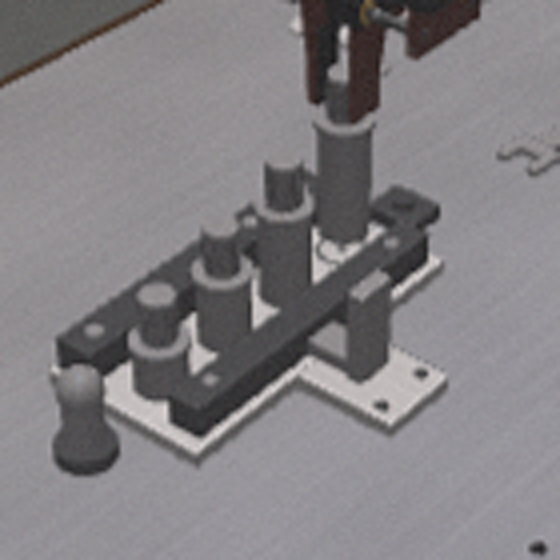

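Three pins stand in order; pin_124 hangs about 17 mm above mark d (crop (343,240)).

```bash
python3 -m handwheel '[[[0,0,0],[-0.5,0,5],1],[[0,0,0],[-0.5,0,10],1],[[0,0,0],[-0.5,0,15],1],[[0,0,0],[-0.5,0,15],1]]';  python3 nav.py 605.1 -127 111.4
```

```text
time_s: 25.0
tool_pos: [0.6045, -0.1267, 0.1114]
tcp_rot: [-0.0, 1.0, 0.026, 0.001]
wrist_force: [-0.5, -0.4, -5.3]
opening: 0.0234
t 25.0 pos [ 604.5 -126.7  111.4] open 23.4 F [-0.5 -0.4 -5.3]
turn [-0.    -0.001  0.001] shift [0.6 0.4 0. ]
```

```bash
python3 -m handwheel '[[[0,0,0],[0,0,1],1],[[0,0,0],[0,0,1],1],[[0,0,0],[0,0,1],1]]';  python3 nav.py 605.1 -127 111.4
```

```text
time_s: 25.3
tool_pos: [0.6048, -0.1267, 0.1111]
tcp_rot: [-0.0, 1.0, 0.025, 0.001]
wrist_force: [-0.0, 0.8, -3.9]
opening: 0.0234
t 25.3 pos [ 604.8 -126.7  111.1] open 23.4 F [-0.   0.8 -3.9]
turn [ 0.    -0.002  0.001] shift [ 0.3  0.3 -0.3]
```

```bash
python3 -m handwheel '[[[0,0,0],[0,0,1],1],[[0,0,0],[0,0,1],1],[[0,0,0],[0,0,1],1]]'; python3 -m handwheel '[[[0,0,0],[0,0,0],-0.1],[[0,0,0],[0,0,0],-0.1],[[0,0,0],[0,0,0],-0.1],[[0,0,0],[0,0,0],-0.1],[[0,0,0],[0,0,0],-0.1]]'; python3 -m handwheel '[[[0,0,0],[0,0,-15],-0.1],[[0,0,0],[0,0,-45],-0.1],[[0,0,0],[0,0,-75],-0.1],[[0,0,0],[0,0,-90],-0.1],[[0,0,0],[0,0,-90],-0.1]]'; python3 nav.py 460 -38 190
```

```text
time_s: 25.6
tool_pos: [0.605, -0.1267, 0.1111]
tcp_rot: [0.0, 1.0, 0.026, 0.001]
wrist_force: [-3.4, 0.7, 6.4]
opening: 0.0233
time_s: 26.1
tool_pos: [0.6048, -0.1268, 0.11]
tcp_rot: [-0.0, 1.0, 0.025, 0.001]
wrist_force: [-0.3, 0.1, 0.1]
opening: 0.048
time_s: 26.6
tool_pos: [0.6059, -0.1268, 0.203]
tcp_rot: [0.001, 1.0, 0.025, 0.003]
wrist_force: [1.0, 0.0, 1.0]
opening: 0.0484
t 26.6 pos [ 605.9 -126.8  203. ] open 48.4 F [1. 0. 1.]
turn [ 0.001 -0.007  0.001] shift [-141.3  -96.1   11.9]
```

```bash
python3 -m handwheel '[[[0,-0.003,0],[-15,-13,0],-0.1],[[0,-0.003,0],[-40,-36,0],-0.1],[[0,-0.003,0],[-68,-60,0],-0.1],[[0,-0.003,0],[-90,-80,0],-0.1],[[0,-0.003,0],[-94,-92,0],-0.1]]'; python3 -m handwheel '[[[0,0,0],[0,0,0],-0.1],[[0,0,0],[0,0,0],-0.1]]'; python3 nav.py 507 -40 120
python3 - <<'E'
from workcell import r
import cv2
f=r.grab_frame("side"); cv2.imwrite("pics/s10.png",f[:,:,::-1]);cv2.imwrite("pics/s10c.png",cv2.resize(f[130:270,210:350,::-1],None,fx=4,fy=4,interpolation=cv2.INTER_CUBIC))
E
```

```text
time_s: 27.1
tool_pos: [0.5031, -0.0385, 0.1988]
tcp_rot: [0.0, 1.0, 0.026, -0.002]
wrist_force: [0.6, -0.6, -0.4]
opening: 0.0487
time_s: 27.3
tool_pos: [0.5068, -0.0403, 0.1996]
tcp_rot: [0.0, 1.0, 0.025, -0.0]
wrist_force: [0.5, -0.5, 0.4]
opening: 0.0482
t 27.3 pos [506.8 -40.3 199.6] open 48.2 F [ 0.5 -0.5  0.4]
turn [0.    0.001 0.001] shift [ 0.3 -0.4 79.6]
```

View pics/s10c.png

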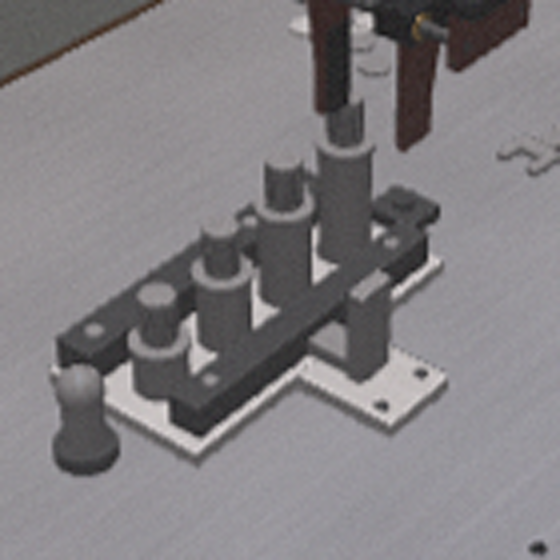

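All four pins stand upright in order; the tab top is at crop (370,290), beneath the gripper. Descend astride the tab.

```bash
python3 -m handwheel '[[[0,0,0],[0,0,20],-0.1],[[0,0,0],[0,0,50],-0.1],[[0,0,0],[0,0,80],-0.1],[[0,0,0],[0,0,100],-0.1],[[0,0,0],[0,0,100],-0.1]]'; python3 nav.py 507 -40 60
python3 - <<'E'
from workcell import r
import cv2
f=r.grab_frame("side"); cv2.imwrite("pics/s11c.png",cv2.resize(f[130:270,210:350,::-1],None,fx=4,fy=4,interpolation=cv2.INTER_CUBIC))
E
```

```text
time_s: 27.85
tool_pos: [0.5046, -0.0406, 0.097]
tcp_rot: [-0.0, 1.0, 0.025, -0.003]
wrist_force: [0.4, -0.0, -0.0]
opening: 0.0482
t 27.85 pos [504.6 -40.6  97. ] open 48.2 F [ 0.4 -0.  -0. ]
turn [-0.001  0.006  0.   ] shift [ 2.6 -0.4 36.9]
```

View pics/s11c.png

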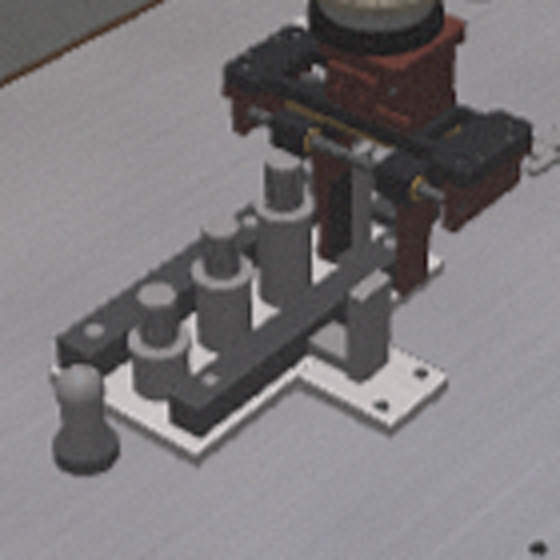

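Finger tips at crop (345,255) and (415,290) straddle the tab (370,290), still 15 mm above its top; the grey between them is pin_124 behind. Continue.

```bash
python3 -m handwheel '[[[0,0.003,0],[2,0,8],-0.1],[[0,0.003,0],[2,0,18],-0.1],[[0,0.003,0],[2,0,28],-0.1],[[0,0.003,0],[2,0,36],-0.1],[[0,0.003,0],[2,0,36],-0.1]]'; python3 nav.py 507 -40 60
python3 - <<'E'
from workcell import r
import cv2
f=r.grab_frame("side"); cv2.imwrite("pics/s12c.png",cv2.resize(f[130:270,210:350,::-1],None,fx=4,fy=4,interpolation=cv2.INTER_CUBIC))
E
```

```text
time_s: 28.4
tool_pos: [0.507, -0.0396, 0.0627]
tcp_rot: [-0.0, 1.0, 0.026, 0.0]
wrist_force: [0.3, -0.4, -0.5]
opening: 0.0482
t 28.4 pos [507.  -39.6  62.7] open 48.2 F [ 0.3 -0.4 -0.5]
turn [-0.    -0.     0.001] shift [-0.1  0.4  2.7]
```

View pics/s12c.png

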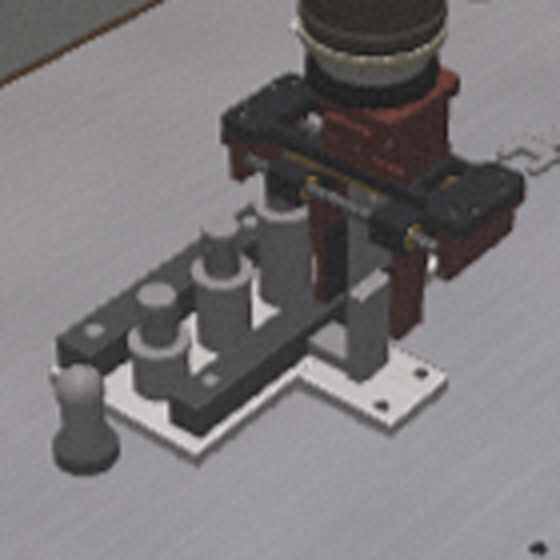

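```bash
python3 - <<'E'
from h import *
X=np.array([[507,-40,82],[507,-40,63],[513,-25,82],[501,-25,82],[513,-55,82],[501,-55,82]])/1e3
print(np.round((proj("side",X)-[210,130])*4,0))
f=cv2.imread("pics/s12c.png"); g=f[250:400,290:450].copy(); cv2.imwrite("pics/s12d.png",cv2.resize(g,None,fx=4,fy=4,interpolation=cv2.INTER_CUBIC))
E
```

```text
[[366. 282.]
 [366. 307.]
 [342. 289.]
 [357. 298.]
 [375. 267.]
 [390. 275.]]
```

View pics/s12d.png

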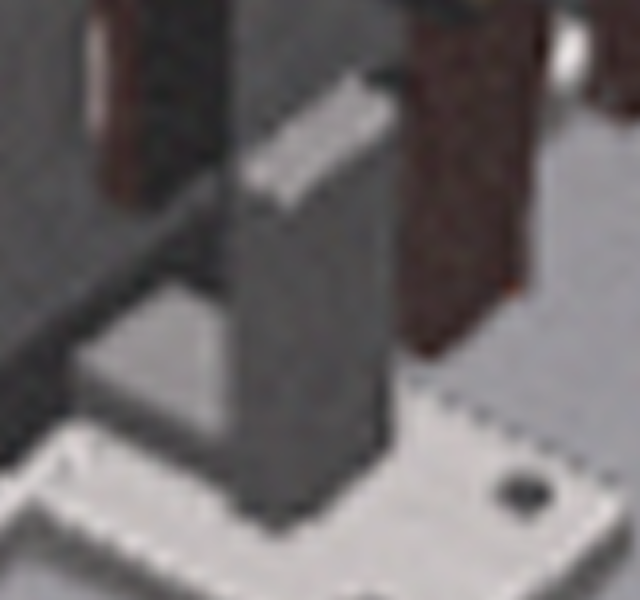

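Tab top measured at crop (370,286) against (366,282) predicted: within 2 mm, and the fingers straddle it. Pinch gently.

```bash
python3 -m handwheel '[[[0,0,0],[0,0,0],1],[[0,0,0],[0,0,0],1],[[0,0,0],[0,0,0],1],[[0,0,0],[0,0,0],1],[[0,0,0],[0,0,0],1]]' 15; python3 -m handwheel '[[[0,0,0],[0,0,0],1],[[0,0,0],[0,0,0],1],[[0,0,0],[0,0,0],1]]' ; python3 nav.py 531.7 -39 62
```

```text
time_s: 28.95
tool_pos: [0.508, -0.0396, 0.0641]
tcp_rot: [0.0, 1.0, 0.025, 0.001]
wrist_force: [1.4, -0.2, -0.7]
opening: 0.012
time_s: 29.25
tool_pos: [0.508, -0.0396, 0.064]
tcp_rot: [0.0, 1.0, 0.025, 0.001]
wrist_force: [0.5, 0.2, 1.7]
opening: 0.012
t 29.25 pos [508.  -39.6  64. ] open 12.0 F [0.5 0.2 1.7]
turn [ 0.    -0.002  0.001] shift [23.7  0.6  2.1]
```

Tab pinched (12.0 mm). Slide slowly forward.

```bash
python3 -m handwheel '[[[0,0,0],[2,0,0],1],[[0,0,0],[4,0,0],1],[[0,0,0],[6,0,0],1],[[0,0,0],[8,0,0],1],[[0,0,0],[10,0,0],1]]' 20; python3 nav.py 531.7 -39 64;  python3 -m handwheel '[[[0,0,0],[2,0,0],1],[[0,0,0],[4,0,0],1],[[0,0,0],[6,0,0],1],[[0,0,0],[8,0,0],1],[[0,0,0],[8,0,0],1]]' ; python3 nav.py 531.7 -39 64
```

```text
time_s: 29.75
tool_pos: [0.5172, -0.0391, 0.064]
tcp_rot: [0.0, 1.0, 0.025, 0.0]
wrist_force: [-3.5, -0.0, 6.4]
opening: 0.0124
t 29.75 pos [517.2 -39.1  64. ] open 12.4 F [-3.5 -0.   6.4]
turn [ 0.    -0.001  0.001] shift [14.4  0.6  0.1]
time_s: 30.25
tool_pos: [0.5219, -0.0389, 0.064]
tcp_rot: [0.001, 1.0, 0.025, -0.003]
wrist_force: [-13.9, -0.1, 18.8]
opening: 0.0119
t 30.25 pos [521.9 -38.9  64. ] open 11.9 F [-13.9  -0.1  18.8]
turn [0.001 0.006 0.001] shift [ 9.8  0.6 -0.1]
```

```bash
python3 -m handwheel '[[[0,0,0],[2,0,-1.5],1],[[0,0,0],[4,0,-1.5],1],[[0,0,0],[6,0,-1.5],1],[[0,0,0],[6,0,-1.5],1]]'; python3 nav.py 531.7 -39 64
python3 - <<'E'
from workcell import r
import cv2
f=r.grab_frame("side"); cv2.imwrite("pics/s13c.png",cv2.resize(f[130:270,210:350,::-1],None,fx=4,fy=4,interpolation=cv2.INTER_CUBIC))
E
```

```text
time_s: 30.65
tool_pos: [0.527, -0.0386, 0.064]
tcp_rot: [0.0, 1.0, 0.025, -0.004]
wrist_force: [-12.5, -0.3, 4.5]
opening: 0.0121
t 30.65 pos [527.  -38.6  64. ] open 12.1 F [-12.5  -0.3   4.5]
turn [0.001 0.008 0.001] shift [4.7 0.6 0. ]
```

View pics/s13c.png

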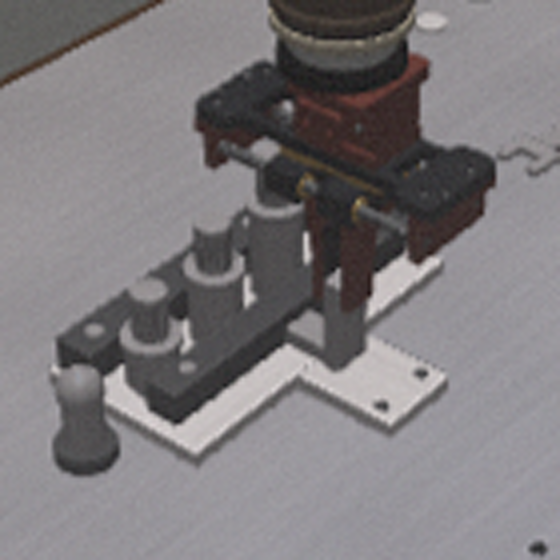

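The pins remain upright and move with the jaw (force 12.5 N). Continue to the stop.

```bash
python3 -m handwheel '[[[0,0,0],[1.5,0,-0.5],1],[[0,0,0],[3,0,-0.5],1],[[0,0,0],[4.5,0,-0.5],1],[[0,0,0],[4.5,0,-0.5],1]]'; python3 nav.py 531.7 -39 64; python3 -m handwheel '[[[0,0,0],[1,0,0],1],[[0,0,0],[2,0,0],1],[[0,0,0],[2,0,0],1]]'; python3 nav.py 531.7 -39 64
```

```text
time_s: 31.1
tool_pos: [0.531, -0.0385, 0.0641]
tcp_rot: [0.0, 1.0, 0.025, -0.004]
wrist_force: [-12.7, 0.4, 1.6]
opening: 0.0122
t 31.1 pos [531.  -38.5  64.1] open 12.2 F [-12.7   0.4   1.6]
turn [0.001 0.009 0.001] shift [0.7 0.6 0. ]
time_s: 31.4
tool_pos: [0.5327, -0.0384, 0.0641]
tcp_rot: [0.0, 1.0, 0.025, -0.005]
wrist_force: [-13.7, -0.5, 3.1]
opening: 0.0122
t 31.4 pos [532.7 -38.4  64.1] open 12.2 F [-13.7  -0.5   3.1]
turn [0.001 0.009 0.001] shift [-1.   0.5  0.1]
```

Still sliding; push in small steps until the force climbs.

```bash
python3 -m handwheel '[[[0,0,0],[1,0,0],1],[[0,0,0],[2,0,0],1],[[0,0,0],[2,0,0],1]]'; python3 -m handwheel '[[[0,0,0],[1,0,0],1],[[0,0,0],[2,0,0],1],[[0,0,0],[2,0,0],1]]'
```

```text
time_s: 31.7
tool_pos: [0.5327, -0.0384, 0.064]
tcp_rot: [0.001, 1.0, 0.025, -0.007]
wrist_force: [-20.8, -0.0, 9.4]
opening: 0.0117
time_s: 32.0
tool_pos: [0.5327, -0.0384, 0.0639]
tcp_rot: [0.001, 1.0, 0.025, -0.008]
wrist_force: [-26.3, 0.2, 17.2]
opening: 0.0117
```

The jaw stopped at x = 532.7 mm with force rising to 26 N: home. Relax the push and let go.

```bash
python3 -m handwheel '[[[0,0,0],[-2,0,-0.5],1],[[0,0,0],[-3.5,0,-1],1],[[0,0,0],[-3.5,0,-1],1]]' ; python3 -m handwheel '[[[0,0,0],[0,0,0],-0.1],[[0,0,0],[0,0,0],-0.1],[[0,0,0],[0,0,0],-0.1],[[0,0,0],[0,0,0],-0.1],[[0,0,0],[0,0,0],-0.1]]'; python3 nav.py 532.7 -38.4 150
```

```text
time_s: 32.3
tool_pos: [0.5327, -0.0384, 0.0641]
tcp_rot: [0.0, 1.0, 0.025, -0.005]
wrist_force: [-10.7, -0.1, -7.0]
opening: 0.0121
time_s: 32.8
tool_pos: [0.5393, -0.038, 0.0673]
tcp_rot: [-0.0, 1.0, 0.026, 0.002]
wrist_force: [-0.8, -0.6, 0.0]
opening: 0.0469
t 32.8 pos [539.3 -38.   67.3] open 46.9 F [-0.8 -0.6  0. ]
turn [ 0.    -0.003  0.001] shift [ -6.4   0.1 -82.7]
```

```bash
python3 -m handwheel '[[[0,0,0],[-5,0,-10],-0.1],[[0,0,0],[-6,0,-35],-0.1],[[0,0,0],[-6,0,-70],-0.1],[[0,0,0],[-6,0,-110],-0.1],[[0,0,0],[-6,0,-140],-0.1]]' ; python3 -m handwheel '[[[0,0,0],[-30,0,0],-0.1],[[0,0,0],[-70,0,0],-0.1],[[0,0,0],[-110,0,0],-0.1],[[0,0,0],[-140,0,0],-0.1],[[0,0,0],[-140,0,0],-0.1]]'; python3 -m handwheel '[[[0,0,0],[0,40,0],-0.1],[[0,0,0],[0,80,0],-0.1],[[0,0,0],[0,130,0],-0.1],[[0,0,0],[0,170,0],-0.1],[[0,0,0],[0,200,0],-0.1]]'
python3 - <<'E'
from workcell import r
import cv2
f=r.grab_frame("side"); cv2.imwrite("pics/s14c.png",cv2.resize(f[130:270,210:350,::-1],None,fx=4,fy=4,interpolation=cv2.INTER_CUBIC))
f=r.grab_frame("top"); cv2.imwrite("pics/t14.png",f[:,:,::-1]); cv2.imwrite("pics/t14c.png",cv2.resize(f[120:260,200:400,::-1],None,fx=4,fy=4,interpolation=cv2.INTER_CUBIC))
E
```

```text
time_s: 33.3
tool_pos: [0.5326, -0.038, 0.21]
tcp_rot: [0.0, 1.0, 0.026, 0.002]
wrist_force: [0.9, -0.6, -0.3]
opening: 0.0484
time_s: 33.8
tool_pos: [0.3891, -0.0459, 0.2071]
tcp_rot: [0.001, 1.0, 0.025, 0.0]
wrist_force: [0.1, 0.1, 0.2]
opening: 0.0481
time_s: 34.3
tool_pos: [0.4033, -0.2482, 0.2072]
tcp_rot: [0.001, 1.0, 0.025, 0.002]
wrist_force: [-0.1, 0.7, -0.0]
opening: 0.0478
```

View pics/s14c.png

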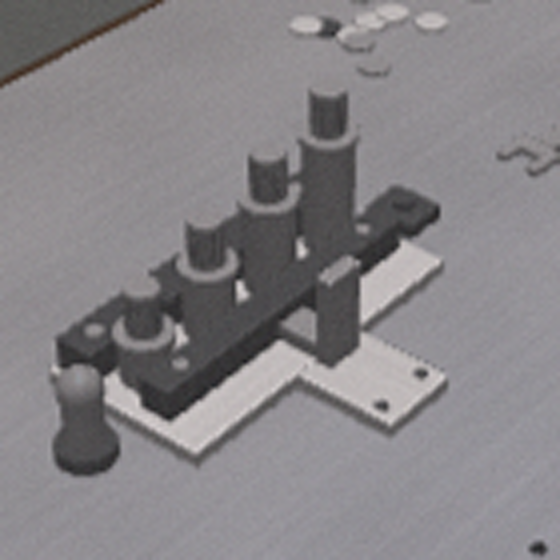

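View pics/t14c.png

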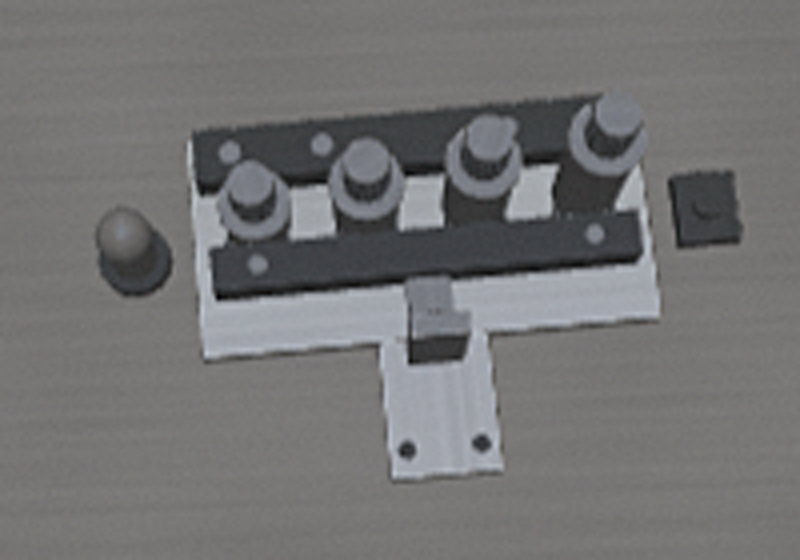

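Both views show the four pins upright, in order, between the jaws (side crop (142,330), (205,265), (268,220), (328,170); top crop (250,190) to (615,120)), and the arm is clear. A quick numeric check of the pins and tab:

```bash
python3 - <<'E'
from loc import *
Gs={}
for n in C: Gs[n]=edge(n,r.grab_frame(n))
c0=np.array([600.6,-36.3])/1e3; ex=np.array([.9988,.05]); ey=np.array([-.05,.9988])
for h,k in((70,90),(88,30),(106,-30),(124,-90)):
    p=c0+ex*.012+ey*k/1e3
    for n in C:
        c=refine({n:Gs[n]},*p,h/1e3,.012); d=np.array(c[1:])-c0; print(h,n,"along x",round(d@ex*1e3,1),"along row",round(d@ey*1e3,1))
t=ray("side",np.array([339,270])/4+[210,130],.082)[:2]; print("tab",np.round((t-c0)@ex*1e3,1))
s=r.read_state(); print(s["time_s"],s["wrist_force"],np.abs(s["joint_velocities"]).max())
E
```

```text
70 side along x 8.1 along row 91.7
70 top along x 12.0 along row 89.5
88 side along x 2.4 along row 39.0
88 top along x 13.5 along row 29.4
106 side along x 4.0 along row -19.1
106 top along x 14.0 along row -30.6
124 side along x 2.5 along row -79.0
124 top along x 10.1 along row -88.9
tab -73.3
34.5 [ 0.23239419  1.2059647  -0.36329716] 0.023973433361132675
```

```bash
python3 -c "
from workcell import r
print(r.job_done(), r.read_state()['time_s'])"
```

```text
the job is handed in; nothing more can be done
the job is handed in; nothing more can be done
```

The job is done and handed in at about 34.5 s. I stood pins 70, 88, 106 and 124 on marks a, b, c and d, with the shortest next to the stop post. I then slid the jaw home by its tab, let go and moved the arm clear. The yellow look-alike was not touched.

**Jaw:** it stopped with the grip at x = 532.7 mm, about 68 mm short of the mark line; 69 mm is expected when closed. It held there while the push rose from 14 to 26 N. A rough reading of the tab in the side picture gave 73 mm; the same kind of reading was about 3 mm out at the start too.

**Pins:** both final pictures show all four upright, in order, between the closed jaws.
- **Top camera:** the fit puts them 10–14 mm toward the fixed jaw, as expected, and within about 1 mm of their marks along the row.
- **Side camera:** the fit disagreed (2–8 mm toward the jaw, up to 11 mm off along the row). I discarded it because the pins are partly hidden there, so I took it to have locked onto the wrong edges.

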